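Switch on the inspection bench in order

ROBOT

A 7-joint arm with a two-finger parallel gripper is mounted at the origin on the work surface. World frame = base frame: x ahead of the robot, y to its left, z up, the work surface at z = 0. Lengths are in m, angles in rad, forces in N, time in s.
With the tool pointing down it reaches from about 0.425 to 0.975 m from the base axis. Payload 16.7 kg.
Tool frame: the origin (TCP) lies between the finger pads; the fingertips stand ctrl.finger_overhang ahead of it and the grasp point (between the pads) lies 11 mm behind it (ctrl.finger_overhang is the distance from the TCP to the fingertips, in m); z points along the fingers, x is the direction in which the jaws open and shut, and the axes are right-handed (so a half turn about z gives the same grasp; the last joint's range is limited). The gripper opens to 85 mm and grips with 20 to 120 N. Pads are 22 mm wide; open, the fingers measure 114 mm over their backs; the gripper's body (76 mm by 85 mm) begins 54 mm behind the grasp point. The pads swing forward as they close: fully open they stand 13 mm farther back than shut.
Start: joints at [-1.28, 0.426, 0.074, 1.606, -0.034, 1.111, -0.067], TCP at [0.287, 0.611, 0.239] pointing down, gripper open.
Joint ranges: [-2.85, 2.85], [-0.5, 2.14], [-1.23, 1.37], [0.21, 2.46], [-1.02, 4.16], [0.16, 2.05], [-2.73, 2.73]. Speed limits (rad/s): [1.89, 1.89, 2.39, 2.39, 3.01, 3.01, 3.01].

INTERFACE

Orientations are given as a unit quaternion [x, y, z, w].
In Python, from cell import observe, imaging, ctrl gives the robot as it stands.
- The arm moves only by the shell command python3 -m pendant 'ROWS'. ROWS is text: rows parted by semicolons, each of 7 numbers parted by spaces: the shift along the tool's x, y, z scaled (see below), then the turn, a rotation vector about the tool's x, y, z scaled (see below), then the closure, from -1 (fully open) to 1 (shut), so that 0 is half open. A call has 1 to 5 rows; each row shifts and turns the pose as measured when the row begins, along the tool's axes as they then stand; what a row does not reach is not made up. The controller multiplies each number of a shift by 0.3 m and each number of a turn by 0.12 rad. A row lasts 1/12 s, in which the tool goes at most 41.7 mm and 7.16 degrees, less where a joint would pass 70% of its speed; a pose out of reach is approached as far as the arm can. A call with a number of a shift or a turn outside -1 to 1 is refused whole. A call with a gripper value outside its range is refused whole. The fingers move at their own pace and stop on an object; the grip force is fixed at half the most. Time passes only in rows, so rows that do not move let the fingers close. It gives the time, the measured TCP pose, the force and the opening at its end, in the units of the state.
- observe(): the state, without advancing time (a new reading comes with each control period).
- imaging.snapshot(name): name is "side" or "top" or "wrist"; returns the picture (420x560x3 uint8, red, green, blue); there is no depth.
- imaging.camera_model(name): a dict with "fx", "fy", "cx", "cy" (pixels), "R" (3x3) and "t" (3): a world point X has camera coordinates R X + t; the wrist camera has in their place "hand_eye" (4x4, takes a point from camera to tool coordinates, whose origin is the TCP and whose axes are the tool frame's). Camera axes: x right, y down, z forward; pixel columns grow to the right and rows downward; lengths in m; the calibration is good to about 2 mm. A picture is of the moment at which its call begins: read the wrist's pose just before it. camera_model takes no time and is no camera call.
- ctrl.sign_off(): hands the job in, once; it reports no verdict.
The state is a dict: "t": time; "joint_positions": joint angles; "joint_velocities": joint speeds; "joint_efforts": joint torques, N m; "eef_pos": TCP position; "eef_rot": TCP orientation; "ft_force": force on the tool from outside, world axes, zero at the start; "torque": the same for the moment, N m; "opening": finger opening in m.
Only numpy, scipy, OpenCV 4.12 (cv2) and the standard library are available. Lean on these libraries where they do the work, as an engineer would, in place of code of your own. Each camera call takes 0.05 s, during which the arm holds its last target.

TASK

Switch on the microscope inspection bench by lightly pressing three black keys with a fingertip, in this order: first the paddle on the power block, then the round key on the tall lamp pack, then the square key on the flat camera box, until each has clearly gone down, where it stays by itself. Be gentle: do not lift, tip or shove the boxes or the tin, jar and bin standing beside them, and finish clear of everything.

Things in the scene. Friction and masses are not known exactly. Their poses are not given: they have to be found in the camera images.
- power_block: White loose box on rubber feet, 0.9 kg, 90 (x) x 150 (y) x 42 high mm, two round grey sockets and one black paddle on top. Origin at the centre of its underside, z up. The paddle lies along its x at y = +40 mm.
- power_paddle_touch (a point): Spot to touch on the paddle: on its upper face, 48 mm from the hinge, near its raised free end, which faces the block's -x side; moves with the paddle. The paddle is 60 long x 26 wide x 8 thick mm, hinged at its +x end 30 mm beyond the block's centre; at rest the spot is about 59 mm above the bench (paddle sloping 0.28 rad), fully down about 46 mm, 4 mm proud of the block.
- power_paddle (a joint): Paddle angle, rad: 0 up (off) to 0.28 level (fully down); down counts from 0.07, which is about 3.4 mm at the spot. Takes about 3.5 N to start moving, rising evenly to 6.8 N at the bottom, below which it is hard, and stays where it is left: it does not spring back. A touch with 5 to 6 N is right; more than 25 N is too rough.
- lamp_pack: Grey loose box on rubber feet, 0.9 kg, 90 x 90 x 80 high mm, air slots in its sides and a black dial on its -x face (12 mm proud, only for looks). Origin at the centre of its underside, z up.
- lamp_key_touch (a point): Centre of the upper face of the round key, 32 mm across, in the middle of the lamp pack's top; moves with the key. At rest 98 mm above the bench, 18 mm proud of the box; fully down 4 mm proud.
- lamp_key (a joint): Round key's travel straight down, m: 0 up (off) to 0.014 fully down; down counts from 0.003. Takes about 3.5 N to start moving, rising evenly to 6.8 N at the bottom, below which it is hard, and stays where it is left: it does not spring back. A touch with 5 to 6 N is right; more than 25 N is too rough.
- camera_box: White flat loose box on rubber feet, 0.8 kg, 100 (x) x 130 (y) x 30 high mm, with a flat glass screen and a square key on top. Origin at the centre of its underside, z up.
- camera_key_touch (a point): Centre of the upper face of the square key, 30 x 30 mm, at y = +30 mm on the camera box; moves with the key. At rest 48 mm above the bench, 18 mm proud of the box; fully down 4 mm proud.
- camera_key (a joint): Square key's travel straight down, m: 0 up (off) to 0.014 fully down; down counts from 0.003. Takes about 3.5 N to start moving, rising evenly to 6.8 N at the bottom, below which it is hard, and stays where it is left: it does not spring back. A touch with 5 to 6 N is right; more than 25 N is too rough.
- parts_tin: Bystander: open steel tin 75 x 100 x 30 high mm with small parts in it, beyond the power block. Origin at the centre of its underside. Leave alone.
- sample_jar: Bystander: lidded glass jar, 44 mm across, 65 high, beyond the lamp pack. Origin at the centre of its underside. Leave alone.
- small_bin: Bystander: open red bin 60 x 75 x 50 high mm beyond the camera box. Origin at the centre of its underside. Leave alone.
Mind the look-alikes: they are no part of the job. What is shaped like the camera_box but purple or red is not meant.

How it is judged:
By the outcome, as a careful person would: the job done as asked, in the order asked, and still so for the second after the job is handed in, with the robot touching nothing.
It also fails if it takes over 53 s, if anything falls off the work surface, if the arm or the gripper's body presses on something with over 40 N, if the wrist force passes 120 N, or if a joint passes its speed limit or range.

## Working session

There is one attempt and no reset: what is moved stays moved. The work goes in short steps, Python scripts to look and compute and a shell command to move; the robot and the scene stay as the last step left them, time stands still between calls to the robot, and variables do not carry over. Pictures are saved under pics/ and viewed, and the job is handed in when it is done.

```bash
mkdir -p pics; ls; python3 - <<'E'
from cell import observe, imaging, ctrl
import cv2
s=observe(); print(s); print(ctrl.finger_overhang)
for n in("top","side"):
    im=imaging.snapshot(n); cv2.imwrite(f"pics/{n}0.png",im[:,:,::-1]); print(n,imaging.camera_model(n))
print(imaging.camera_model("wrist"))
E
```

```text
pics
{'t': 0.0, 'joint_positions': array([-1.28055194,  0.42672938,  0.07379958,  1.60661112, -0.03407364,
        1.11080303, -0.06705377]), 'joint_velocities': array([-0.00067092, -0.00099444, -0.0009277 , -0.00191301, -0.00029424,
        0.00128848,  0.00104014]), 'joint_efforts': array([ 2.68712771e-03, -9.49845099e+01,  3.76301140e+00, -4.63511825e+01,
        1.94926083e-02,  1.03296322e-02,  3.49254253e-05]), 'eef_pos': array([0.2871858 , 0.61041561, 0.238609  ]), 'eef_rot': array([ 8.44287168e-01,  5.35890624e-01, -5.18143588e-04,  3.86833888e-04]), 'ft_force': array([-0.44240253,  1.16257336,  0.02679783]), 'torque': array([-0.0338616 , -0.0447092 ,  0.04782068]), 'opening': 0.08541424339067799}
0.008
top {'fx': 422.23940466752174, 'fy': 422.23940466752174, 'cx': 281.9797900404535, 'cy': 216.2727881283515, 'R': array([[ 0.02402945, -0.99949143, -0.02096333],
       [-0.98906429, -0.02071608, -0.14602283],
       [ 0.14551429,  0.02424292, -0.98905908]]), 't': array([0.00908252, 0.53400332, 1.07025111])}
side {'fx': 415.69661816829284, 'fy': 415.69661816829284, 'cx': 272.2865456251186, 'cy': 211.26400344885926, 'R': array([[ 0.96025525, -0.27901795,  0.00767065],
       [-0.20853243, -0.73540072, -0.64474802],
       [ 0.18553727,  0.61752309, -0.7643567 ]]), 't': array([-0.494676  ,  0.17732285,  0.95778524])}
{'fx': 306.2046273258124, 'fy': 306.2046273258124, 'cx': 279.6986635123511, 'cy': 207.18056087335952, 'hand_eye': array([[ 9.99999954e-01,  3.01144434e-04,  3.08662407e-05,
         1.33150900e-03],
       [-2.95698960e-04,  9.49873408e-01,  3.12634644e-01,
        -8.27129971e-02],
       [ 6.48291617e-05, -3.12634639e-01,  9.49873454e-01,
        -1.33546136e-01],
       [ 0.00000000e+00,  0.00000000e+00,  0.00000000e+00,
         1.00000000e+00]])}
```

View pics/top0.png

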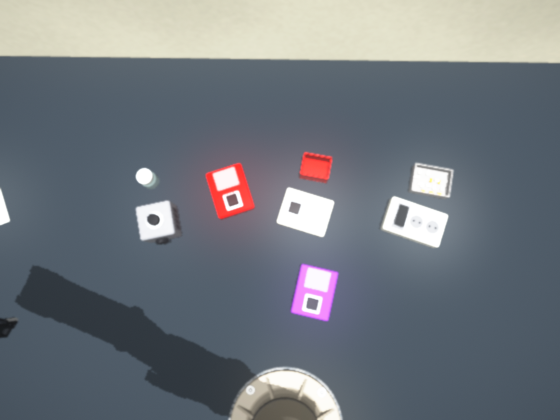

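View pics/side0.png

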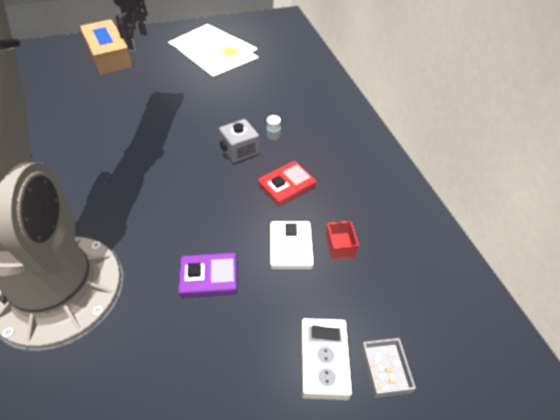

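The top view shows these candidates:
- **Power block:** white, at (415,221), with its black paddle at (401,215).
- **Lamp pack:** grey, at (155,220), with its round key at (153,219).
- **Camera box:** white, at (306,212), with its key at (295,208).
- **Look-alikes:** a red one at (230,190) and a purple one at (315,292). The red bin is at (316,166).

I choose the white and grey ones, and check them in enlarged crops.

```bash
python3 - <<'E'
import cv2,numpy as np
t=cv2.imread("pics/top0.png"); s=cv2.imread("pics/side0.png")
def c(im,x,y,w=44,h=34,k=9):
    return cv2.resize(im[y-h:y+h,x-w:x+w],None,fx=k,fy=k,interpolation=cv2.INTER_CUBIC)
for n,(x,y) in dict(p=(415,215),l=(155,205),c=(306,205)).items(): cv2.imwrite(f"pics/t_{n}.png",c(t,x,y))
for n,(x,y) in dict(p=(335,358),l=(245,140),c=(300,243)).items(): cv2.imwrite(f"pics/s_{n}.png",c(s,x,y,50,44,8) if n=='p' else c(s,x,y))
E
```

```text
(no output)
```

View pics/t_p.png

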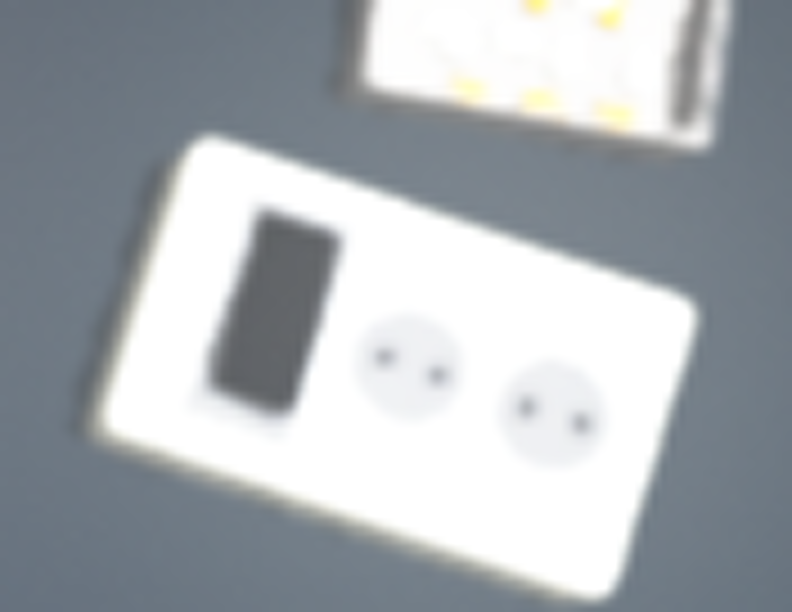

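View pics/t_l.png

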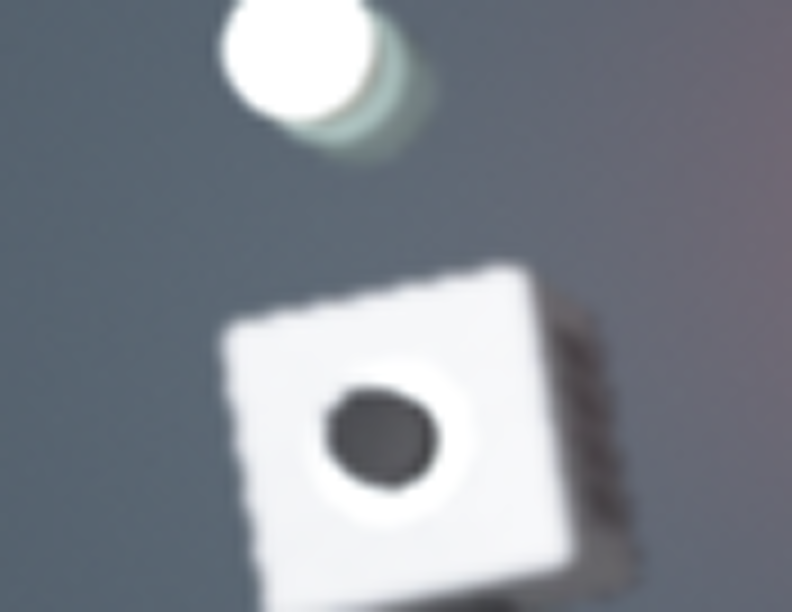

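View pics/t_c.png

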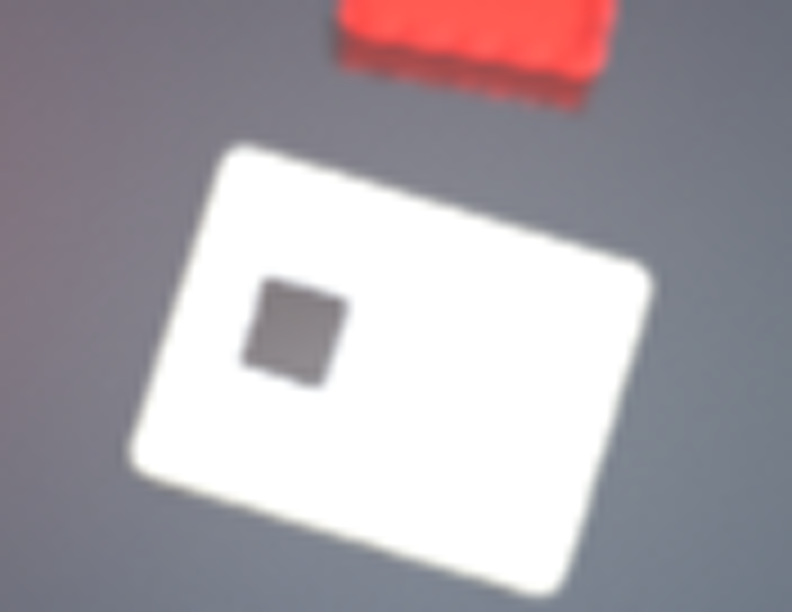

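View pics/s_p.png

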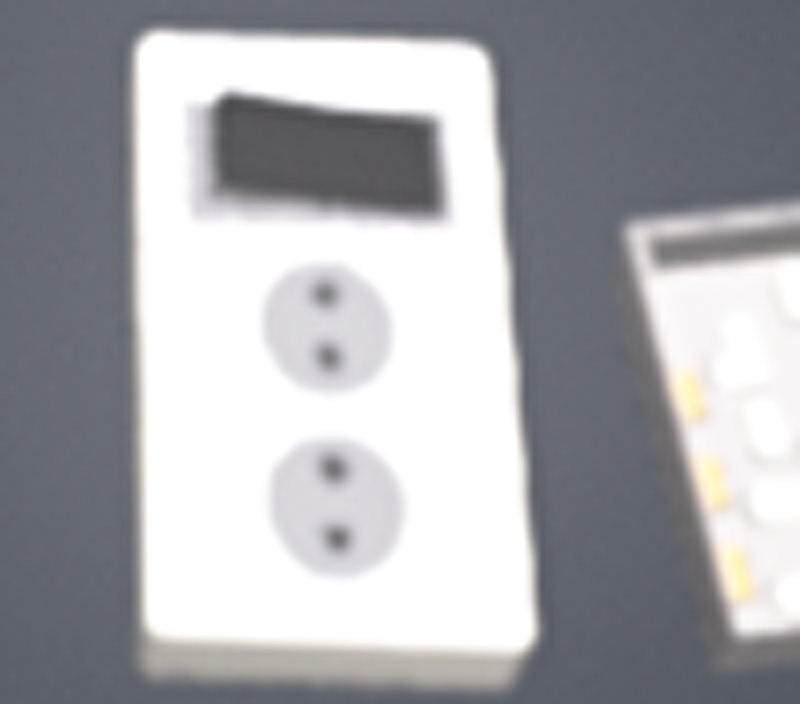

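View pics/s_l.png

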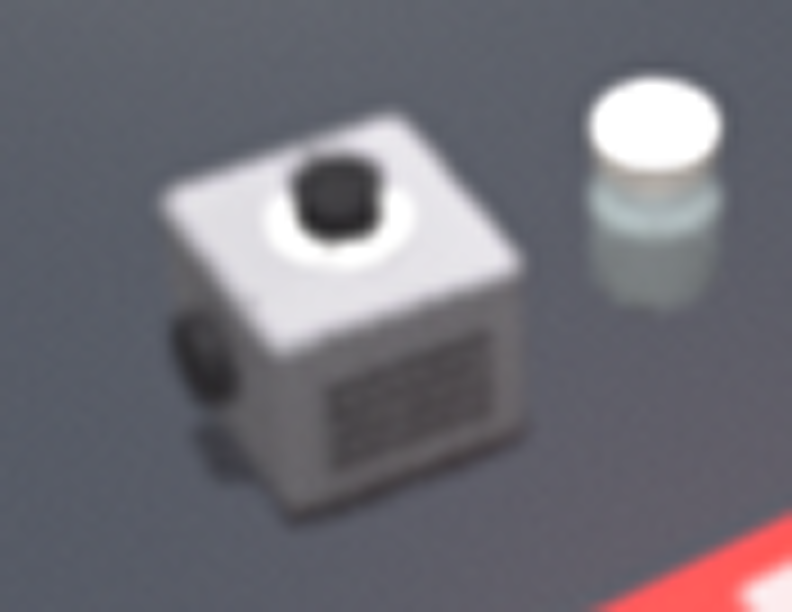

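View pics/s_c.png

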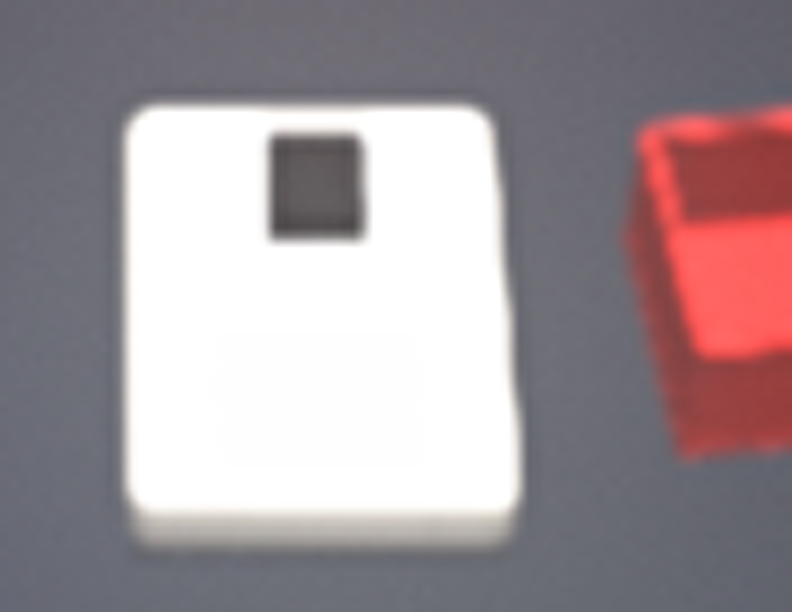

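```bash
cat > h.py <<'E'
import numpy as np
from cell import observe, imaging, ctrl
from scipy.spatial.transform import Rotation as Ro
from scipy.optimize import least_squares
def proj(m,X):
    c=np.asarray(X)@m["R"].T+m["t"]; return np.c_[m["fx"]*c[:,0]/c[:,2]+m["cx"], m["fy"]*c[:,1]/c[:,2]+m["cy"]]
def back(m,uv,z):
    d=np.array([(uv[0]-m["cx"])/m["fx"],(uv[1]-m["cy"])/m["fy"],1]); d=m["R"].T@d; o=-m["R"].T@m["t"]
    return o+d*(z-o[2])/d[2]
E
python3 - <<'E'
from h import *
T=imaging.camera_model("top");S=imaging.camera_model("side")
def full(o,k,p): return np.array(o)+(np.array(p)+.5)/k-.5
# corner order: local (+x,+y),(+x,-y),(-x,-y),(-x,+y)
D={
'power':(.09,.15,.042,full((371,181),9,[(187,130),(700,293),(615,605),(96,435)]),full((285,314),8,[(492,42),(540,655),(145,635),(133,30)]),None),
'lamp':(.09,.09,.08,full((111,171),9,[(221,325),(528,262),(575,560),(262,618)]),full((201,106),9,[(398,108),(525,262),(275,358),(158,198)]),((382,438),(338,182),.098,(0,0))),
'cam':(.10,.13,.03,full((262,171),9,[(222,140),(656,265),(558,600),(128,470)]),full((256,209),9,[(496,103),(522,515),(125,515),(123,103)]),((294,331),(317,180),.048,(0,.03)))}
for n,(a,b,z,t,s,k) in D.items():
    L=np.array([(a,b),(a,-b),(-a,-b),(-a,b)])/2
    def W(p,l): c,q=np.cos(p[2]),np.sin(p[2]); l=np.atleast_2d(l); return p[:2]+l@np.array([[c,q],[-q,c]])
    def X(p,l): return np.c_[W(p,l),np.full(len(np.atleast_2d(l)),z)]
    p0=[*np.mean([back(T,u,z)[:2] for u in t],0),-.3]
    for use in('t','s','ts'):
        f=lambda p:np.r_[(proj(T,X(p,L))-t).ravel()*('t' in use),(proj(S,X(p,L))-s).ravel()*('s' in use)]
        r=least_squares(f,p0); print(n,use,r.x.round(4),'rms px',np.sqrt(np.mean(r.fun**2)).round(2))
    if n=='power': print(' touch',W(r.x,(.03-.048*np.cos(.28)-.0*1,.04)))
    if k:
        o=dict(lamp=((111,171),(201,106)),cam=((262,171),(256,209)))[n]
        print(' key fit',W(r.x,k[3]),'top',back(T,full(o[0],9,k[0]),k[2])[:2],'side',back(S,full(o[1],9,k[1]),k[2])[:2])
s=observe();print(Ro.from_quat(s["eef_rot"]).as_matrix().round(3))
E
```

```text
power t [ 0.5279 -0.3247 -0.2976] rms px 0.57
power s [ 0.5285 -0.3287 -0.3183] rms px 0.45
power ts [ 0.5283 -0.3273 -0.3103] rms px 1.0
 touch [[ 0.52516745 -0.28427727]]
lamp t [0.5127 0.3439 0.216 ] rms px 0.41
lamp s [0.5112 0.3416 0.2408] rms px 0.25
lamp ts [0.5121 0.3434 0.2248] rms px 0.58
 key fit [[0.51213007 0.34337691]] top [0.51081765 0.34203249] side [0.51208403 0.34261463]
cam t [ 0.5493 -0.0393 -0.2669] rms px 0.41
cam s [ 0.5491 -0.0428 -0.2812] rms px 0.7
cam ts [ 0.5493 -0.0409 -0.2742] rms px 0.94
 key fit [[ 0.55742883 -0.01199114]] top [ 0.55666353 -0.01054837] side [ 0.55702462 -0.01628742]
[[ 0.426  0.905 -0.   ]
 [ 0.905 -0.426 -0.001]
 [-0.001  0.    -1.   ]]
```

The crops confirm the choice: the white camera box has a plain screen and the paddle's thick raised end is on the robot's side. The touch points come out at power (0.525,-0.285), lamp (0.511,0.343) and camera (0.557,-0.012). The tool's y axis is already nearly along the paddle. I'll close the fingers and travel at height.

```bash
python3 -m pendant '-0.07 0.12 0 0 0 0 1; -0.07 0.12 0 0 0 0 1; -0.07 0.12 0 0 0 0 1; -0.07 0.12 0 0 0 0 1; -0.07 0.12 0 0 0 0 1'
```

```text
t: 0.52
eef_pos: [0.3999, 0.4422, 0.2351]
eef_rot: [0.84, 0.543, -0.003, -0.001]
ft_force: [1.1, 1.3, -0.1]
opening: 0.0256
```

```bash
python3 -m pendant '-0.07 0.12 0 0 0 0 1; -0.08 0.11 0 0 0 0 1; -0.09 0.11 0 0 0 0 1; -0.10 0.10 0 0 0 0 1; -0.12 0.07 0 0 0 0 1' && python3 -m pendant '-0.12 0.06 0 0 0 0 1; -0.12 0.06 0 0 0 0 1; -0.12 0.06 0 0 0 0 1; -0.12 0.06 0 0 0 0 1; -0.12 0.06 0 0 0 0 1'
```

```text
t: 0.93
eef_pos: [0.4831, 0.2538, 0.234]
eef_rot: [0.84, 0.542, -0.003, -0.0]
ft_force: [1.4, -1.2, -1.2]
opening: 0.0001
t: 1.35
eef_pos: [0.4895, 0.0456, 0.2337]
eef_rot: [0.841, 0.542, -0.004, -0.0]
ft_force: [2.4, -0.1, 0.2]
opening: 0.0001
```

```bash
python3 -m pendant '-0.117 0.075 0 0 0 0 1; -0.117 0.075 0 0 0 0 1; -0.117 0.075 0 0 0 0 1; -0.117 0.075 0 0 0 0 1; -0.117 0.075 0 0 0 0 1' && python3 -m pendant '-0.11 0.07 0 0 0 0 1; -0.08 0.055 0 0 0 0 1; -0.04 0.03 0 0 0 0 1; 0 0 0 0 0 0 1; 0 0 0 0 0 0 1'
python3 - <<'E'
from h import *
import cv2
s=observe(); im=imaging.snapshot("wrist"); cv2.imwrite("pics/w1.png",im[:,:,::-1])
print(s["eef_pos"],s["joint_positions"].round(2),s["ft_force"]); R=Ro.from_quat(s["eef_rot"]).as_matrix();print(R.round(3)); print((R.T@(np.array([.5325,-.2866,.075])-s["eef_pos"])/.3).round(3))
m=imaging.camera_model("wrist");H=m["hand_eye"]
for P in ([.5252,-.2843,.059],[.5325,-.2866,.057]):
    q=R.T@(np.array(P)-s["eef_pos"]); c=H[:3,:3].T@(q-H[:3,3]); print("pix",m["fx"]*c[0]/c[2]+m["cx"],m["fy"]*c[1]/c[2]+m["cy"])
E
```

```text
t: 1.77
eef_pos: [0.5157, -0.161, 0.2345]
eef_rot: [0.84, 0.542, -0.003, -0.001]
ft_force: [1.1, 0.9, 1.0]
opening: -0.0002
t: 2.18
eef_pos: [0.5273, -0.2574, 0.2338]
eef_rot: [0.843, 0.538, -0.005, 0.0]
ft_force: [-0.9, 1.0, -0.4]
opening: -0.0001
[ 0.52726178 -0.25738671  0.23381274] [-0.09  0.32  0.54  1.84 -0.18  1.04  1.65] [-0.93167257  0.97698476 -0.44919398]
[[ 0.422  0.907 -0.008]
 [ 0.907 -0.422 -0.005]
 [-0.008 -0.005 -1.   ]]
[-0.077  0.059  0.53 ]
pix 255.71166603171793 199.47158051648327
pix 256.9686389391649 205.7697965839257
```

View pics/w1.png

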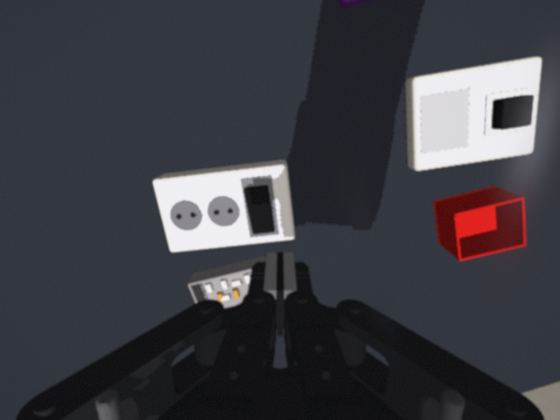

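The wrist view shows the power block with its paddle at about (260,210) and the closed fingertips at (280,255). My predicted touch point is (256,199), so I'll zoom in to refine it.

```bash
python3 - <<'E'
import cv2
t=cv2.imread("pics/w1.png")[155:275,205:305]
cv2.imwrite("pics/w1c.png",cv2.resize(t,None,fx=5,fy=5,interpolation=cv2.INTER_CUBIC))
t=cv2.imread("pics/w1.png")[60:200,400:560]
cv2.imwrite("pics/w1d.png",cv2.resize(t,None,fx=4,fy=4,interpolation=cv2.INTER_CUBIC))
E
```

```text
(no output)
```

View pics/w1c.png

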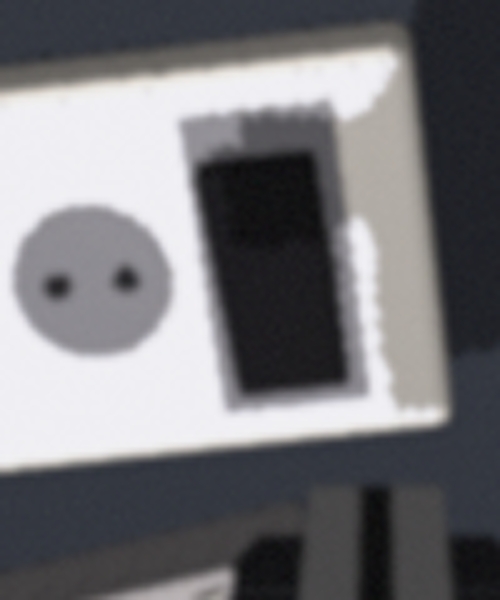

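View pics/w1d.png

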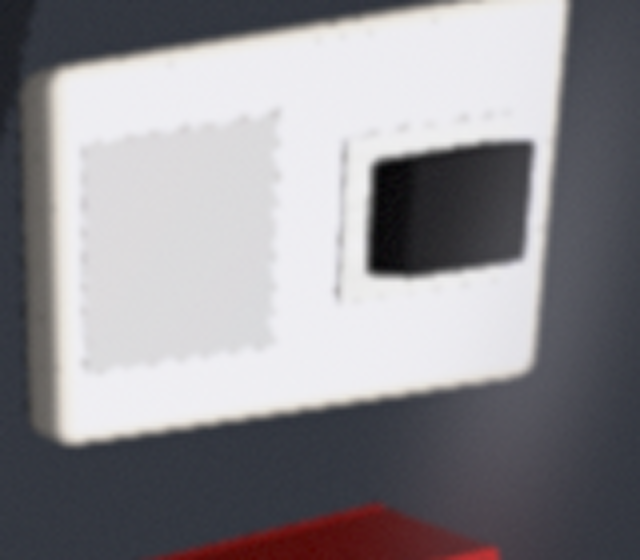

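```bash
cat >> h.py <<'E'
def wback(pos,R,uv,z):
    m=imaging.camera_model("wrist");H=m["hand_eye"]
    d=R@H[:3,:3]@np.array([(uv[0]-m["cx"])/m["fx"],(uv[1]-m["cy"])/m["fy"],1]); o=pos+R@H[:3,3]
    return o+d*(z-o[2])/d[2]
def wproj(pos,R,P):
    m=imaging.camera_model("wrist");H=m["hand_eye"]; c=H[:3,:3].T@(R.T@(np.array(P)-pos)-H[:3,3]); return np.array([m["fx"]*c[0]/c[2]+m["cx"],m["fy"]*c[1]/c[2]+m["cy"]])
E
python3 - <<'E'
from h import *
s=observe();p=s["eef_pos"];R=Ro.from_quat(s["eef_rot"]).as_matrix()
print('now',p,R.round(3)[:,0])
print('hinge',wback(p,R,(264,232.4),.046),'free',wback(p,R,(256.4,189),.0626))
c=[(205+u/5,155+v/5) for u,v in((405,25),(452,420),(0,470),(0,92))]
print('block corner free+y',wback(p,R,(285.5,163.5),.042),'far',wback(p,R,(294.5,238.5),.042))
for u,v in ((370,270),(410,277),(525,262),(533,142),(410,155),(372,158)): print(wback(p,R,(400+u/4,60+v/4),.048))
E
```

```text
now [ 0.52722337 -0.25707865  0.23383989] [ 0.421  0.907 -0.008]
hinge [ 0.56709487 -0.29540496  0.046     ] free [ 0.51457874 -0.277635    0.0626    ]
block corner free+y [ 0.50651655 -0.24081502  0.042     ] far [ 0.59011448 -0.26761018  0.042     ]
[ 0.5599513  -0.03614979  0.048     ]
[ 0.56587693 -0.02744115  0.048     ]
[ 0.57429534 -0.00060214  0.048     ]
[0.54642896 0.00662281 0.048     ]
[ 0.53684737 -0.02109006  0.048     ]
[ 0.53363801 -0.02964116  0.048     ]
```

```bash
python3 -m pendant '-0.06 0.045 0.12 0 0 -0.8 1; -0.01 0 0.12 0 0 0 1; 0 0 0.09 0 0 0 1; 0 0 0.03 0 0 0 1; 0 0 0 0 0 0 1'
cat > n.py <<'E'
import sys
from h import *
s=observe();p=s["eef_pos"];R=Ro.from_quat(s["eef_rot"]).as_matrix()
t=np.array([float(a) for a in sys.argv[1:4]])
print(s["t"],p.round(4),'F',s["ft_force"].round(2),'zaxis',R[:,2].round(3),'yaw y',np.arctan2(R[1,1],R[0,1]).round(3),'units',(R.T@(t-p)/.3).round(3),'mm',((t-p)*1000).round(1))
E
python3 n.py .5315 -.285 .075
```

```text
t: 2.65
eef_pos: [0.533, -0.2755, 0.1252]
eef_rot: [0.813, 0.582, -0.002, 0.0]
ft_force: [-0.1, -0.2, -0.2]
opening: -0.0
2.65 [ 0.533  -0.2755  0.1252] F [-0.14 -0.22 -0.2 ] zaxis [-0.003 -0.003 -1.   ] yaw y -0.327 units [-0.031  0.006  0.167] mm [ -1.5  -9.5 -50.2]
```

```bash
python3 -m pendant '-0.031 0.006 0.08 0 0 0 1; -0.01 0.003 0.05 0 0 0 1; 0 0 0.01 0 0 0 1; 0 0 0 0 0 0 1'
python3 n.py .5315 -.285 .068
python3 - <<'E'
from h import *
import cv2
s=observe(); 
for n in("wrist","top","side"): cv2.imwrite(f"pics/{n}2.png",imaging.snapshot(n)[:,:,::-1])
R=Ro.from_quat(s["eef_rot"]).as_matrix(); print(wproj(s["eef_pos"],R,[.5252,-.2843,.059]), wproj(s["eef_pos"],R,s["eef_pos"]+R[:,2]*.008))
a=cv2.imread("pics/wrist2.png"); b=cv2.resize(cv2.imread("pics/side2.png")[300:420,270:410],None,fx=3,fy=3,interpolation=cv2.INTER_CUBIC)
cv2.imwrite("pics/b2.png",b)
E
```

```text
t: 2.98
eef_pos: [0.5344, -0.285, 0.0859]
eef_rot: [0.812, 0.584, -0.0, 0.001]
ft_force: [0.4, -0.8, 0.2]
opening: 0.0002
2.9833 [ 0.5344 -0.285   0.0859] F [ 0.42 -0.84  0.24] zaxis [ 0.001 -0.002 -1.   ] yaw y -0.323 units [-0.003 -0.009  0.06 ] mm [ -2.9  -0.  -17.9]
[272.92285369 241.56356996] [276.57929603 272.4327159 ]
```

View pics/wrist2.png

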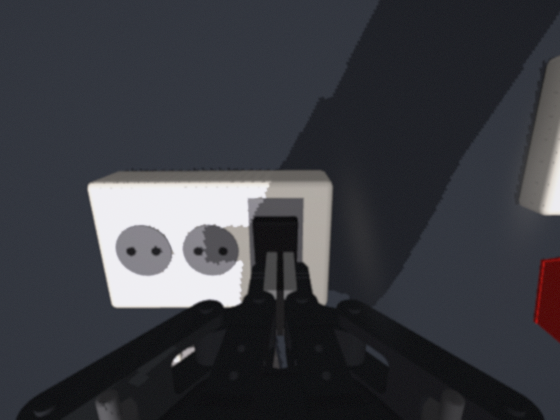

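View pics/b2.png

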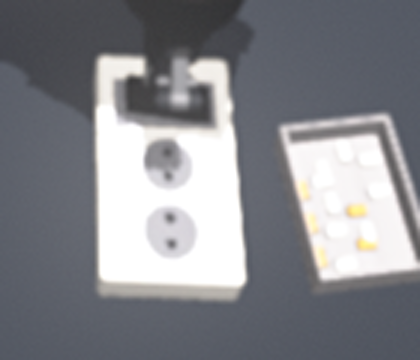

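The fingertips (column 280) are over the paddle (columns 254–299). I'll descend in small steps and watch the force.

```bash
python3 -m pendant '0 -0.01 0.03 0 0 0 1; 0 -0.003 0.01 0 0 0 1; 0 0 0 0 0 0 1'; python3 n.py .5315 -.285 .068
```

```text
t: 3.38
eef_pos: [0.5324, -0.2837, 0.0762]
eef_rot: [0.811, 0.585, 0.001, 0.003]
ft_force: [-0.5, -0.4, -0.6]
opening: 0.0002
3.3833 [ 0.5324 -0.2837  0.0762] F [-0.51 -0.36 -0.59] zaxis [ 0.006 -0.004 -1.   ] yaw y -0.322 units [-0.005 -0.002  0.027] mm [-0.9 -1.3 -8.2]
```

```bash
python3 -m pendant '-0.003 0 0.012 0 0 0 1; 0 0 0.007 0 0 0 1'; python3 -m pendant '0 0 0.007 0 0 0 1';python3 -m pendant '0 0 0.007 0 0 0 1'
```

```text
t: 3.55
eef_pos: [0.5323, -0.2846, 0.0707]
eef_rot: [0.811, 0.584, 0.002, 0.003]
ft_force: [-1.0, -0.3, -0.4]
opening: 0.0001
t: 3.63
eef_pos: [0.5323, -0.2847, 0.0684]
eef_rot: [0.811, 0.584, 0.002, 0.003]
ft_force: [0.5, 0.1, -1.0]
opening: 0.0002
t: 3.72
eef_pos: [0.5323, -0.2847, 0.0662]
eef_rot: [0.811, 0.584, 0.002, 0.003]
ft_force: [-1.3, 1.0, 4.5]
opening: 0.0002
```

```bash
python3 -m pendant '0 0 0.007 0 0 0 1';python3 -m pendant '0 0 0.007 0 0 0 1';python3 -m pendant '0 0 0.007 0 0 0 1';python3 -m pendant '0 0 0.007 0 0 0 1'
```

```text
t: 3.8
eef_pos: [0.5322, -0.2848, 0.064]
eef_rot: [0.811, 0.584, 0.002, 0.003]
ft_force: [-2.5, 1.0, 5.5]
opening: 0.0001
t: 3.88
eef_pos: [0.5321, -0.2848, 0.0617]
eef_rot: [0.812, 0.584, 0.002, 0.003]
ft_force: [-2.7, 0.6, 5.3]
opening: -0.0
t: 3.97
eef_pos: [0.5319, -0.2848, 0.0595]
eef_rot: [0.812, 0.584, 0.002, 0.003]
ft_force: [-3.2, 2.5, 5.1]
opening: -0.0003
t: 4.05
eef_pos: [0.5317, -0.2848, 0.0573]
eef_rot: [0.812, 0.584, 0.001, 0.003]
ft_force: [-4.3, 1.8, 6.0]
opening: -0.0
```

Down about 10 mm with 6 N, so I'll lift straight up and check.

```bash
python3 -m pendant '0 0 -0.02 0 0 0 1; 0 0 -0.05 0 0 0 1; 0 0 -0.12 0 0 0 1; 0 0 -0.12 0 0 0 1; 0 0 -0.12 0 0 0 1'; python3 -m pendant '0 -0.05 -0.08 0 0 0 1; 0 -0.05 0 0 0 0 1; 0 -0.02 0 0 0 0 1';python3 n.py .511 .343 .2
python3 - <<'E'
from h import *
import cv2
for n in("wrist","side"): cv2.imwrite(f"pics/{n}3.png",imaging.snapshot(n)[:,:,::-1])
s=observe();p=s["eef_pos"];R=Ro.from_quat(s["eef_rot"]).as_matrix()
u=wproj(p,R,[.5252,-.2843,.05]).astype(int);print(u)
a=cv2.imread("pics/wrist3.png")[max(0,u[1]-60):u[1]+60,max(0,u[0]-70):u[0]+70]; cv2.imwrite("pics/a3.png",cv2.resize(a,None,fx=4,fy=4,interpolation=cv2.INTER_CUBIC))
b=cv2.imread("pics/side3.png")[314:402,285:385]; cv2.imwrite("pics/b3.png",cv2.resize(b,None,fx=6,fy=6,interpolation=cv2.INTER_CUBIC))
E
```

```text
t: 4.47
eef_pos: [0.527, -0.2829, 0.1832]
eef_rot: [0.812, 0.584, -0.003, -0.003]
ft_force: [0.2, 0.5, 0.5]
opening: -0.0002
t: 4.72
eef_pos: [0.4958, -0.2734, 0.217]
eef_rot: [0.812, 0.584, 0.0, 0.002]
ft_force: [-0.6, -0.4, -0.3]
opening: 0.0001
4.7167 [ 0.4958 -0.2734  0.217 ] F [-0.63 -0.43 -0.29] zaxis [ 0.002 -0.003 -1.   ] yaw y -0.324 units [ 1.964 -0.607  0.05 ] mm [ 15.2 616.4 -17. ]
[277 220]
```

View pics/a3.png

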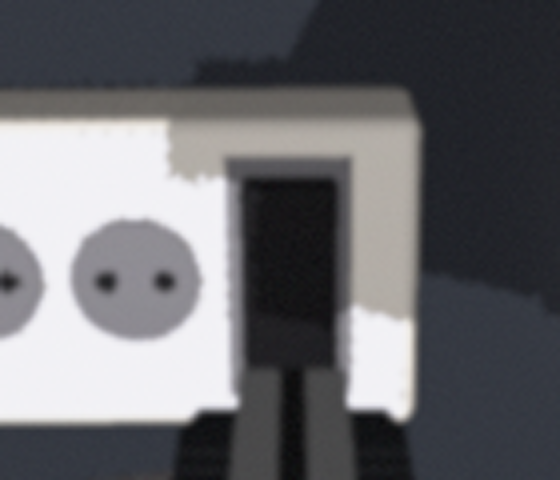

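View pics/b3.png

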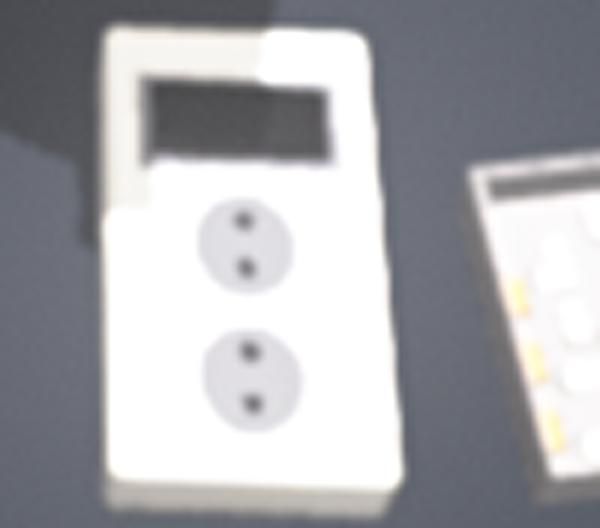

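The side crop shows the paddle now lying flat in its recess, and the block is where it was. Next I cross to the lamp pack at height.

```bash
python3 -m pendant '0.12 -0.04 0 0 0 0 1; 0.13 -0.04 0 0 0 0 1; 0.13 -0.04 0 0 0 0 1; 0.13 -0.04 0 0 0 0 1; 0.13 -0.04 0 0 0 0 1' && python3 -m pendant '0.13 -0.04 0 0 0 0 1; 0.13 -0.04 0 0 0 0 1; 0.13 -0.04 0 0 0 0 1; 0.13 -0.04 0 0 0 0 1; 0.13 -0.04 0 0 0 0 1';python3 n.py .511 .343 .2
```

```text
t: 5.23
eef_pos: [0.5013, -0.0752, 0.2122]
eef_rot: [0.816, 0.578, -0.003, 0.003]
ft_force: [2.2, -0.5, -0.4]
opening: -0.0003
t: 5.65
eef_pos: [0.5088, 0.1335, 0.2067]
eef_rot: [0.816, 0.578, -0.005, 0.002]
ft_force: [1.6, -0.0, 0.2]
opening: -0.0001
5.65 [0.5088 0.1335 0.2067] F [ 1.6  -0.04  0.23] zaxis [-0.006 -0.009 -1.   ] yaw y -0.339 units [ 0.661 -0.225  0.016] mm [  2.2 209.5  -6.7]
```

```bash
python3 -m pendant '0.13 -0.05 0 0 0 0 1; 0.13 -0.05 0 0 0 0 1; 0.13 -0.06 0 0 0 0 1; 0.10 -0.06 0 0 0 0 1; 0.05 -0.06 0 0 0 0 1' && python3 -m pendant '0.01 0 0 0 0 0 1; 0 0 0 0 0 0 1';python3 n.py .511 .343 .12
python3 - <<'E'
from h import *
import cv2
s=observe();cv2.imwrite("pics/w4.png",imaging.snapshot("wrist")[:,:,::-1])
np.savez("w4.npz",p=s["eef_pos"],q=s["eef_rot"])
p=s["eef_pos"];R=Ro.from_quat(s["eef_rot"]).as_matrix()
u=wproj(p,R,[.511,.343,.098]).astype(int);print(u)
y,x=max(0,u[1]-60),max(0,u[0]-70);print(x,y)
cv2.imwrite("pics/a4.png",cv2.resize(cv2.imread("pics/w4.png")[y:y+120,x:x+140],None,fx=4,fy=4,interpolation=cv2.INTER_CUBIC))
E
```

```text
t: 6.07
eef_pos: [0.4829, 0.3202, 0.1995]
eef_rot: [0.815, 0.579, -0.008, 0.001]
ft_force: [0.6, 0.1, -0.4]
opening: 0.0003
t: 6.23
eef_pos: [0.4806, 0.33, 0.1963]
eef_rot: [0.813, 0.583, -0.01, 0.0]
ft_force: [-0.4, -1.0, -0.6]
opening: -0.0
6.2333 [0.4806 0.33   0.1963] F [-0.41 -1.02 -0.63] zaxis [-0.016 -0.013 -1.   ] yaw y -0.327 units [0.078 0.085 0.252] mm [ 30.4  13.  -76.3]
[306 244]
236 184
```

View pics/w4.png

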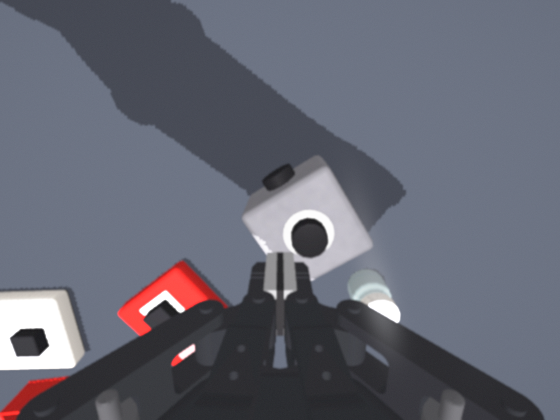

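View pics/a4.png

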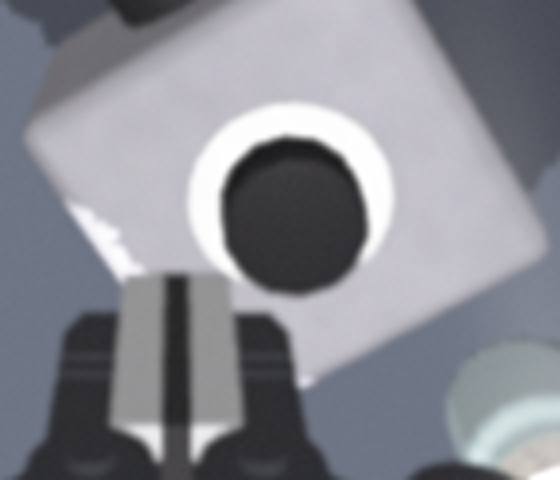

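The wrist crop shows the lamp pack's round key centred at full-image pixel (310,240). The glass jar is at (375,295), beyond the pack.

```bash
python3 - <<'E'
from h import *
d=np.load("w4.npz");print(wback(d["p"],Ro.from_quat(d["q"]).as_matrix(),(310.2,240.2),.098))
E
python3 n.py .511 .341 .125
```

```text
[0.50861144 0.34694021 0.098     ]
6.2833 [0.4803 0.3296 0.1962] F [-1.05  1.06 -0.75] zaxis [-0.017 -0.013 -1.   ] yaw y -0.327 units [0.073 0.087 0.235] mm [ 30.7  11.4 -71.2]
```

```bash
python3 -m pendant '0.08 0.084 0.03 -0.1 0.15 0 1; 0.005 0.005 0.09 0 0 0 1; 0 0 0.06 0 0 0 1; 0 0 0 0 0 0 1';python3 n.py .511 .344 .106
```

```text
t: 6.62
eef_pos: [0.5177, 0.3418, 0.1389]
eef_rot: [0.814, 0.581, 0.001, 0.0]
ft_force: [-1.4, -0.9, -0.2]
opening: 0.0003
6.6167 [0.5177 0.3418 0.1389] F [-1.39 -0.92 -0.18] zaxis [ 0.002  0.    -1.   ] yaw y -0.331 units [-0.001 -0.024  0.11 ] mm [ -6.7   2.2 -32.9]
```

```bash
python3 -m pendant '0 -0.02 0.05 0 0 0 1; 0 -0.004 0.015 0 0 0 1; 0 0 0 0 0 0 1';python3 n.py .511 .344 .106
python3 - <<'E'
from h import *
import cv2
cv2.imwrite("pics/w5.png",imaging.snapshot("wrist")[:,:,::-1])
b=imaging.snapshot("side")[90:180,200:300,::-1]; cv2.imwrite("pics/b5.png",cv2.resize(b,None,fx=6,fy=6,interpolation=cv2.INTER_CUBIC))
E
```

```text
t: 6.87
eef_pos: [0.5128, 0.3401, 0.119]
eef_rot: [0.816, 0.579, -0.0, 0.001]
ft_force: [-0.7, -0.9, -0.1]
opening: -0.0003
6.8667 [0.5128 0.3401 0.119 ] F [-0.68 -0.92 -0.12] zaxis [ 0.    -0.002 -1.   ] yaw y -0.336 units [ 0.01  -0.01   0.043] mm [ -1.8   3.9 -13. ]
```

View pics/w5.png

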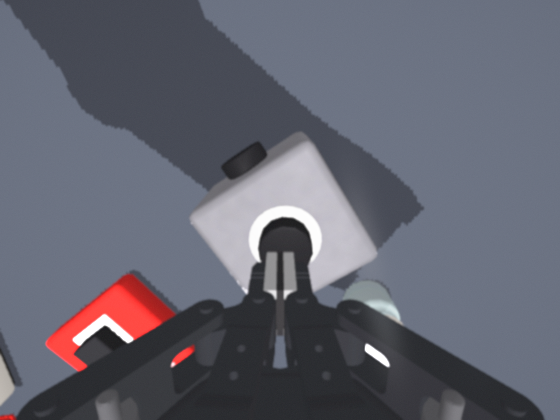

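View pics/b5.png

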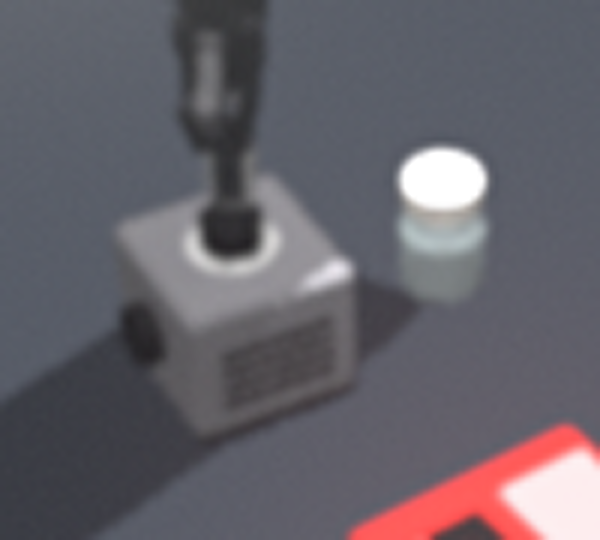

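The fingertips are over the round key, 4 mm off along tool x, so I'll trim that while descending.

```bash
python3 -m pendant '0.012 -0.01 0.02 0 0 0 1; 0.002 0 0.01 0 0 0 1';python3 -m pendant '0 0 0.007 0 0 0 1'; python3 -m pendant '0 0 0.007 0 0 0 1';python3 n.py .511 .344 .106
```

```text
t: 7.13
eef_pos: [0.5129, 0.3461, 0.1129]
eef_rot: [0.816, 0.578, 0.002, 0.001]
ft_force: [-0.1, 0.6, 0.1]
opening: -0.0001
t: 7.22
eef_pos: [0.5133, 0.3464, 0.1112]
eef_rot: [0.816, 0.578, 0.002, 0.001]
ft_force: [0.5, 0.3, 0.6]
opening: -0.0001
t: 7.3
eef_pos: [0.5133, 0.3468, 0.1092]
eef_rot: [0.816, 0.579, 0.003, 0.001]
ft_force: [-0.1, -0.5, 0.6]
opening: 0.0
7.3 [0.5133 0.3468 0.1092] F [-0.06 -0.52  0.59] zaxis [ 0.005  0.002 -1.   ] yaw y -0.337 units [-0.011 -0.004  0.011] mm [-2.3 -2.8 -3.2]
```

Small trim back, then the press.

```bash
python3 -m pendant '-0.01 -0.004 0 0 0 0 1; 0 0 0.006 0 0 0 1'; python3 -m pendant '0 0 0.007 0 0 0 1';python3 -m pendant '0 0 0.007 0 0 0 1';python3 -m pendant '0 0 0.007 0 0 0 1'
```

```text
t: 7.47
eef_pos: [0.5111, 0.3443, 0.1073]
eef_rot: [0.815, 0.579, 0.003, 0.001]
ft_force: [-0.1, 0.3, -0.4]
opening: -0.0005
t: 7.55
eef_pos: [0.5111, 0.3444, 0.1053]
eef_rot: [0.815, 0.579, 0.003, 0.001]
ft_force: [0.2, 2.3, 3.8]
opening: 0.0
t: 7.63
eef_pos: [0.5112, 0.3444, 0.1033]
eef_rot: [0.815, 0.579, 0.003, 0.0]
ft_force: [-1.7, -0.6, 3.8]
opening: -0.0004
t: 7.72
eef_pos: [0.5112, 0.3444, 0.1012]
eef_rot: [0.816, 0.579, 0.003, 0.0]
ft_force: [-1.7, -1.2, 4.8]
opening: -0.0002
```

```bash
python3 n.py .511 .344 .096
```

```text
7.7167 [0.5112 0.3444 0.1012] F [-1.68 -1.18  4.84] zaxis [ 0.006  0.003 -1.   ] yaw y -0.336 units [-0.002 -0.     0.017] mm [-0.2 -0.4 -5.2]
```

```bash
python3 -m pendant '0 0 0.007 0 0 0 1'; python3 -m pendant '0 0 0.007 0 0 0 1';python3 -m pendant '0 0 0.007 0 0 0 1'
```

```text
t: 7.8
eef_pos: [0.5112, 0.3444, 0.099]
eef_rot: [0.816, 0.579, 0.003, 0.0]
ft_force: [-2.0, -0.9, 5.1]
opening: 0.0
t: 7.88
eef_pos: [0.5112, 0.3444, 0.0968]
eef_rot: [0.816, 0.579, 0.003, 0.0]
ft_force: [-2.0, 0.0, 5.2]
opening: 0.0003
t: 7.97
eef_pos: [0.5112, 0.3444, 0.0946]
eef_rot: [0.816, 0.579, 0.003, 0.0]
ft_force: [-1.8, -1.4, 6.0]
opening: -0.0002
```

Pressed about 11 mm with 6 N. I'll lift, back off toward the robot and check.

```bash
python3 -m pendant '0 0 -0.02 0 0 0 1; 0 0 -0.05 0 0 0 1; 0 0 -0.12 0 0 0 1; 0 0 -0.12 0 0 0 1; 0 -0.04 -0.1 0 0 0 1'; python3 -m pendant '-0.02 -0.06 -0.03 0 0 0 1; -0.06 -0.03 0 0 0 0 1; -0.06 0 0 0 0 0 1; -0.03 0 0 0 0 0 1';python3 n.py .5565 -.0115 .2
python3 - <<'E'
from h import *
import cv2
s=observe();p=s["eef_pos"];R=Ro.from_quat(s["eef_rot"]).as_matrix()
cv2.imwrite("pics/w6.png",imaging.snapshot("wrist")[:,:,::-1])
b=imaging.snapshot("side")[90:180,200:300,::-1]; cv2.imwrite("pics/b6.png",cv2.resize(b,None,fx=6,fy=6,interpolation=cv2.INTER_CUBIC))
E
```

```text
t: 8.38
eef_pos: [0.4977, 0.3443, 0.2145]
eef_rot: [0.816, 0.578, -0.004, 0.002]
ft_force: [0.1, 0.3, 0.4]
opening: 0.0001
t: 8.72
eef_pos: [0.4552, 0.3086, 0.2331]
eef_rot: [0.815, 0.579, 0.003, 0.001]
ft_force: [0.3, 0.3, 0.1]
opening: -0.0
8.7167 [0.4552 0.3086 0.2331] F [0.33 0.3  0.07] zaxis [ 0.005  0.002 -1.   ] yaw y -0.336 units [-0.896  0.67   0.11 ] mm [ 101.3 -320.1  -33.1]
```

View pics/b6.png

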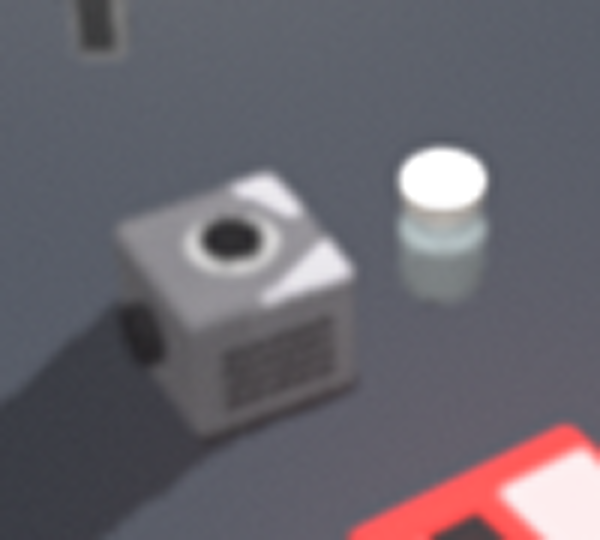

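The round key has sunk into its ring and the pack stands unchanged. On to the white camera box.

```bash
python3 -m pendant '-0.11 0.073 0 0 0 0 1; -0.11 0.073 0 0 0 0 1; -0.11 0.073 0 0 0 0 1; -0.11 0.073 0.01 0 0 0 1; -0.11 0.073 0.01 0 0 0 1' && python3 -m pendant '-0.11 0.07 0.02 0 0 0 1; -0.11 0.07 0.03 0 0 0 1; -0.08 0.05 0.05 0 0 0 1; -0.02 0.01 0.05 0 0 0 1; 0 0 0 0 0 0 1';python3 n.py .5565 -.0115 .075
python3 - <<'E'
from h import *
import cv2
s=observe();p=s["eef_pos"];R=Ro.from_quat(s["eef_rot"]).as_matrix()
np.savez("w7.npz",p=p,q=s["eef_rot"])
cv2.imwrite("pics/w7.png",imaging.snapshot("wrist")[:,:,::-1])
u=wproj(p,R,[.5565,-.0115,.048]).astype(int);print(u)
y,x=max(0,u[1]-60),max(0,u[0]-70);print(x,y)
cv2.imwrite("pics/a7.png",cv2.resize(cv2.imread("pics/w7.png")[y:y+120,x:x+140],None,fx=4,fy=4,interpolation=cv2.INTER_CUBIC))
E
```

```text
t: 9.23
eef_pos: [0.5071, 0.1219, 0.2261]
eef_rot: [0.811, 0.585, 0.004, -0.0]
ft_force: [0.8, 0.3, -0.1]
opening: -0.0001
t: 9.65
eef_pos: [0.5396, -0.0016, 0.1793]
eef_rot: [0.814, 0.581, 0.004, 0.002]
ft_force: [-1.2, 0.9, 0.6]
opening: 0.0
9.65 [ 0.5396 -0.0016  0.1793] F [-1.17  0.93  0.59] zaxis [ 0.009  0.001 -1.   ] yaw y -0.332 units [-0.014  0.061  0.348] mm [  16.9   -9.9 -104.3]
[273 221]
203 161
```

View pics/w7.png

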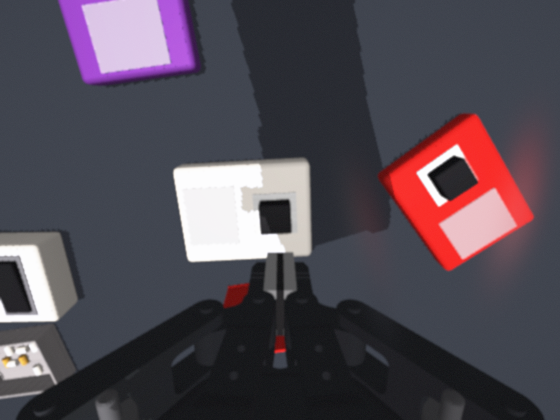

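View pics/a7.png

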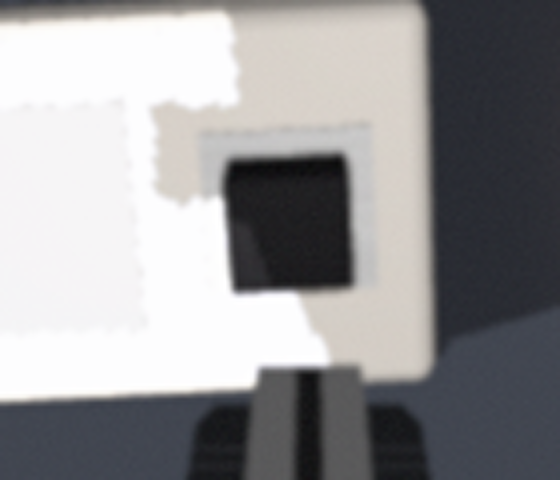

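The wrist crop shows the white box's square key centred at about (275.6,218.8), within 3 mm of the prediction. The red one at (450,178) is the look-alike, left aside.

```bash
python3 - <<'E'
from h import *
d=np.load("w7.npz");print(wback(d["p"],Ro.from_quat(d["q"]).as_matrix(),(275.7,218.8),.048))
E
python3 -m pendant '-0.010 0.05 0.12 0 0 0 1; 0 0.01 0.12 0 0 0 1; 0 0 0.06 0 0 0 1; 0 0 0 0 0 0 1';python3 n.py .5555 -.0105 .056
```

```text
[ 0.55509815 -0.00862917  0.048     ]
t: 10.03
eef_pos: [0.5624, -0.0037, 0.0916]
eef_rot: [0.813, 0.583, 0.008, 0.003]
ft_force: [-0.6, 1.2, 0.1]
opening: -0.0002
10.0333 [ 0.5624 -0.0037  0.0916] F [-0.63  1.23  0.08] zaxis [ 0.016  0.004 -1.   ] yaw y -0.327 units [-0.03  -0.016  0.118] mm [ -6.9  -6.8 -35.6]
```

```bash
python3 -m pendant '-0.025 -0.014 0.04 0.1 -0.07 0 1; -0.006 -0.004 0.03 0 0 0 1; 0 0 0 0 0 0 1';python3 n.py .5555 -.0105 .056
python3 - <<'E'
from h import *
import cv2
cv2.imwrite("pics/w8.png",imaging.snapshot("wrist")[150:330,170:410,::-1])
b=imaging.snapshot("side")[200:270,255:365,::-1]; cv2.imwrite("pics/b8.png",cv2.resize(b,None,fx=6,fy=6,interpolation=cv2.INTER_CUBIC))
E
```

```text
t: 10.28
eef_pos: [0.5555, -0.0076, 0.0712]
eef_rot: [0.812, 0.584, 0.001, 0.0]
ft_force: [-0.5, 0.4, -0.4]
opening: -0.0001
10.2833 [ 0.5555 -0.0076  0.0712] F [-0.47  0.37 -0.38] zaxis [ 0.002  0.001 -1.   ] yaw y -0.323 units [-0.009  0.003  0.051] mm [  0.   -2.9 -15.2]
```

View pics/w8.png

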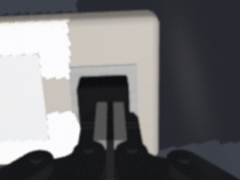

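View pics/b8.png

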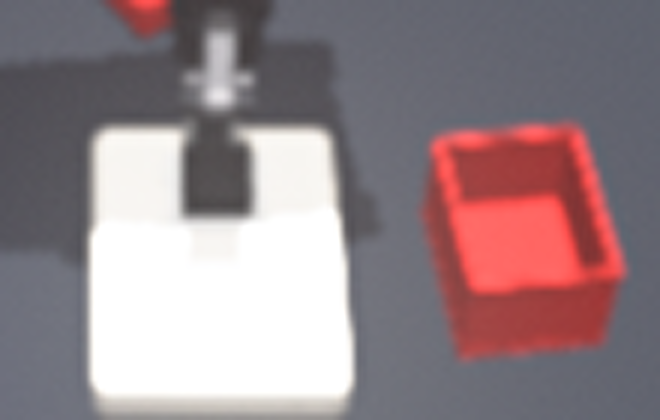

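The key is at columns 78–130 of the crop and the fingers at 110, which agrees with the 3 mm trim still to make. Then I descend and press.

```bash
python3 -m pendant '-0.01 0.002 0.03 0 0 0 1; -0.003 0 0.012 0 0 0 1'; python3 -m pendant '0 0 0.007 0 0 0 1'; python3 n.py .5555 -.0105 .056
```

```text
t: 10.55
eef_pos: [0.5571, -0.0111, 0.0614]
eef_rot: [0.811, 0.584, 0.004, 0.001]
ft_force: [-0.9, 1.2, -0.9]
opening: -0.0001
t: 10.63
eef_pos: [0.5573, -0.0113, 0.0593]
eef_rot: [0.811, 0.584, 0.004, 0.002]
ft_force: [0.4, -0.0, 0.7]
opening: 0.0
10.6333 [ 0.5573 -0.0113  0.0593] F [ 0.42 -0.02  0.72] zaxis [ 0.009  0.002 -1.   ] yaw y -0.323 units [ 0.001 -0.007  0.011] mm [-1.8  0.8 -3.3]
```

```bash
python3 -m pendant '0 -0.005 0.007 0 0 0 1'; python3 -m pendant '0 0 0.007 0 0 0 1'; python3 -m pendant '0 0 0.007 0 0 0 1'; python3 -m pendant '0 0 0.007 0 0 0 1'
```

```text
t: 10.72
eef_pos: [0.5562, -0.011, 0.0571]
eef_rot: [0.812, 0.584, 0.004, 0.002]
ft_force: [-0.1, -0.5, -0.1]
opening: -0.0003
t: 10.8
eef_pos: [0.5559, -0.011, 0.055]
eef_rot: [0.812, 0.584, 0.004, 0.002]
ft_force: [-2.8, 0.2, 3.1]
opening: -0.0002
t: 10.88
eef_pos: [0.5559, -0.011, 0.0529]
eef_rot: [0.812, 0.584, 0.004, 0.002]
ft_force: [-1.0, -0.8, 5.1]
opening: 0.0001
t: 10.97
eef_pos: [0.5559, -0.011, 0.0507]
eef_rot: [0.812, 0.584, 0.004, 0.002]
ft_force: [-1.4, -0.0, 5.3]
opening: 0.0001
```

```bash
python3 -m pendant '0 0 0.007 0 0 0 1'; python3 -m pendant '0 0 0.007 0 0 0 1'; python3 -m pendant '0 0 0.006 0 0 0 1'
```

```text
t: 11.05
eef_pos: [0.556, -0.011, 0.0486]
eef_rot: [0.812, 0.584, 0.004, 0.002]
ft_force: [-3.0, 0.2, 5.5]
opening: 0.0001
t: 11.13
eef_pos: [0.556, -0.011, 0.0463]
eef_rot: [0.812, 0.584, 0.004, 0.002]
ft_force: [-1.4, 0.0, 5.2]
opening: -0.0001
t: 11.22
eef_pos: [0.556, -0.011, 0.0444]
eef_rot: [0.812, 0.584, 0.004, 0.001]
ft_force: [-2.6, -0.1, 6.3]
opening: 0.0002
```

Pressed about 11 mm with 6 N. I'll lift, back off, and check all three.

```bash
python3 -m pendant '0 0 -0.02 0 0 0 1; 0 0 -0.05 0 0 0 1; 0 0 -0.12 0 0 0 1; 0 0 -0.12 0 0 0 1; 0 0 -0.12 0 0 0 1'; python3 -m pendant '0 -0.05 -0.12 0 0 0 1; 0.05 -0.1 -0.1 0 0 0 1; 0.08 -0.09 -0.05 0 0 0 1; 0.08 -0.04 0 0 0 0 1; 0.05 0 0 0 0 0 1';python3 -m pendant '0 0 0 0 0 0 1; 0 0 0 0 0 0 1'
python3 - <<'E'
from h import *
import cv2
for n in("side","top","wrist"): cv2.imwrite(f"pics/{n}9.png",imaging.snapshot(n)[:,:,::-1])
s=cv2.imread("pics/side9.png"); cv2.imwrite("pics/s9.png",cv2.resize(s[100:410,195:425],None,fx=1.9,fy=1.9,interpolation=cv2.INTER_CUBIC))
cv2.imwrite("pics/b9.png",cv2.resize(s[200:270,255:365],None,fx=6,fy=6,interpolation=cv2.INTER_CUBIC))
E
```

```text
t: 11.63
eef_pos: [0.5506, -0.0119, 0.1709]
eef_rot: [0.812, 0.584, -0.002, -0.001]
ft_force: [1.3, 0.7, 0.6]
opening: -0.0
t: 12.05
eef_pos: [0.4986, 0.0854, 0.2633]
eef_rot: [0.815, 0.58, 0.004, 0.002]
ft_force: [0.5, 0.0, -0.6]
opening: -0.0003
t: 12.22
eef_pos: [0.4988, 0.0891, 0.2652]
eef_rot: [0.813, 0.582, 0.006, 0.002]
ft_force: [1.3, -0.2, 0.0]
opening: 0.0001
```

View pics/s9.png

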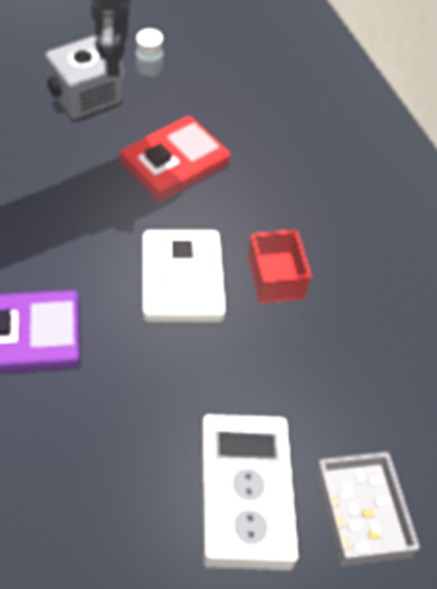

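View pics/b9.png

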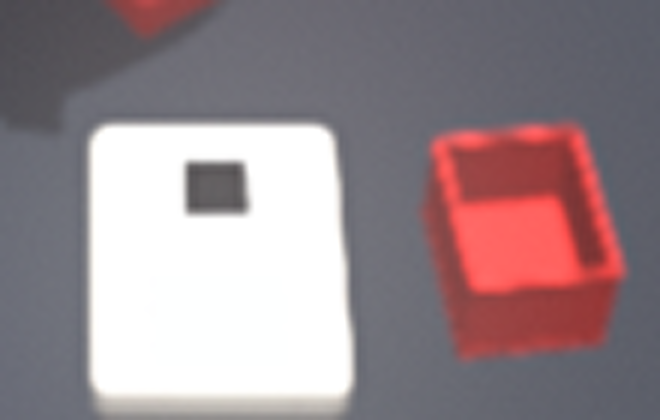

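View pics/top9.png

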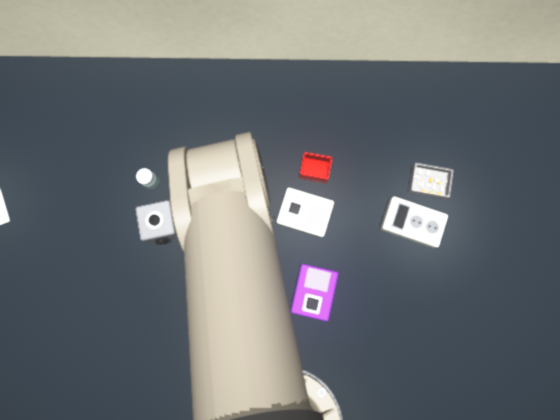

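The side view shows all three keys flat: the camera key at (292,231), the paddle in its recess, and the lamp key in its ring. In the top view the boxes, bin, tin and jar are at the same pixels as at the start. The gripper is high and touching nothing.

```bash
python3 -c "
from cell import observe,ctrl
s=observe();print(s['t'],s['eef_pos'],s['ft_force'],abs(s['joint_velocities']).max());print(ctrl.sign_off())"
```

```text
12.3667 [0.49889864 0.08777601 0.26453912] [-0.17554831  0.2728474  -0.07263852] 0.006834024131754286
the job is handed in; nothing more can be done
None
```

I pressed the three keys in the order asked: the paddle on the power block, then the round lamp key, then the square key on the white camera box. I used the closed fingertips and handed the job in at 12.4 s.

- **Presses:** each key went down about 10–11 mm. The highest upward force reading was about 6 N, with up to about 4.7 N sideways on the paddle. Readings came only at the end of each small step.
- **Keys:** the side pictures taken after each lift show all three keys down and staying down.
- **Surroundings:** in the final top and side views, the boxes, tin, jar and bin are where they started, judged by eye. The red look-alike was hidden by the arm in the top view, but the side view shows it undisturbed.
- **Finish:** the tool was about 0.26 m above the bench, at rest, with the wrist force near zero.
- **Disagreements:** the cameras' position estimates differed by 2–5 mm. I settled these with close wrist-camera views before each press.

No check failed.

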